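# Clamp a bus bar and torque its screw to the click

## Robot

A 6-joint arm with a two-finger parallel gripper is mounted at the origin on the work surface; the furniture and walls round the work are solid. World frame = base frame: x ahead of the robot, y to its left, z up, the work surface at z = 0. Lengths are in m, angles in rad, forces in N, time in s.
With the tool pointing down it reaches from about 0.3 to 0.775 m from the base axis. Payload 14.6 kg.
Tool frame: the origin (TCP) lies at the very end of the fingers, on their centre line; the grasp point (between the pads) lies 19 mm behind it (ctrl.hold_point_z is the z of the grasp point in the tool frame, in m); z points along the fingers, y is the direction in which the jaws open and shut (so a half turn about z gives the same grasp; the last joint's range is limited). The gripper opens to 94 mm and grips with 3 to 60 N. Pads are 16 mm wide; open, the fingers measure 119 mm over their backs; the gripper's body (75 mm by 177 mm) begins 78 mm behind the grasp point.
Start: joints at [-1.364, 0.3, 1.521, -0, 1.321, -0.067], TCP at [0.149, -0.53, 0.182] pointing down, gripper open.
Joint ranges: [-3.03, 3.03], [-0.79, 2.21], [0.23, 2.52], [-1.04, 4.18], [0, 3.07], [-2.55, 2.55]. Speed limits (rad/s): [2.22, 2.22, 2.57, 3.14, 3.14, 3.14].

## Interface

Orientations are given as [roll, pitch, yaw] about the fixed x, y, z axes, in that order (R = Rz(yaw) Ry(pitch) Rx(roll)).
In Python, from station import ctrl, cams, hand_in gives the robot as it stands.
- The arm moves only by the tool servo_tool, never from a script. Its argument "rows" is a list of rows, each a list of 7 numbers: the shift along the world's x, y, z in m, then the turn, a rotation vector about the world's x, y, z in rad, then the gripper command: -1 is shut, 1 is fully open, values between are in proportion. A call has exactly 8 rows; each row is the pose to reach, as a shift and turn from the pose measured when the call began; what a row does not reach only later rows make up. A row lasts 1/12 s, in which the tool goes at most 41.7 mm and 7.16 degrees, less where a joint would pass 70% of its speed; a pose out of reach is approached as far as the arm can. A call with a gripper value outside its range is refused whole. The fingers move at their own pace and stop on an object; "newtons" is the grip in N (left out, the last holds). Time passes only in rows, so rows that repeat a pose let the fingers close, or fill a call up. It gives the time, the measured TCP pose, the force and the opening at its end, in the units of the state.
- ctrl.get_obs(): the state, without advancing time (a new reading comes with each control period).
- cams.camera(name): name is "scene" or "top"; returns a dict with "image" (420x560x3 uint8, red, green, blue), "depth" (420x560 float32, m along the optical axis (not along the pixel's ray), 0 where there is no reading), "fx", "fy", "cx", "cy" (pixels), "rvec" (rotation vector, rad) and "tvec" (3), from world to camera coordinates, as OpenCV has them. Camera axes: x right, y down, z forward; pixel columns grow to the right and rows downward; lengths in m; the calibration is good to about 2 mm. A picture is of the moment at which its call begins.
- hand_in(): hands the job in, once; it reports no verdict.
Trained networks look in a picture, given as the dict that the camera call returned (one of the last four; its "shot" number tells which), for a name from the list of things; names that differ only in an ending like _2 or _b are one class to them, and where a whole thing is asked for, a point or a joint stands for the part that bears it (a point fixed in the world has none). Each returns a list of dicts, best first, with "p" (0 to 1); they miss things now and then, are a little off and sometimes report something else, mostly with a low value. They report only what shows in the picture. A call takes as long as a camera call.
- cams.spot_in(picture, name): "box" ([left, top, right, bottom] as shares, 0 to 1, of the picture: columns of its width, rows of its height, round what is visible of it).
- cams.place_of(picture, name): "at" ([column, row] as shares, 0 to 1, of the picture: columns of its width, rows of its height: a listed point, or the origin of a listed thing).
The state is a dict: "time_s": time; "qpos": joint angles; "joint_vel": joint speeds; "tau": joint torques, N m; "ee_pos": TCP position; "eef_rot": TCP orientation; "force": force on the tool from outside, world axes, zero at the start; "moment": the same for the moment, N m; "grip_width": finger opening in m.
Only numpy, scipy, OpenCV 4.12 (cv2) and the standard library are available. Lean on these libraries where they do the work, as an engineer would, in place of code of your own. Each camera call takes 0.05 s, during which the arm holds its last target.

## Task

Push the copper bus bar by its upturned end along the channel of the clamp block until it is fully home against the end stop. Then turn the click torque wrench that sits on the clamp screw clockwise (seen from above) by its black grip until it breaks over with a click, stop at once so that the brass threaded insert under it does not twist, and let go of the wrench with the screw left tight. Leave the other things on the bench where they are.

Things in the scene. Friction and masses are not known exactly. Their poses are not given: they have to be found in the camera images.
- clamp_block: Grey block fixed to the bench, base 92 mm (x) by 150 mm (y from -100 to +50), 20 mm high. Origin on the bench under the vertical screw axis, z up. A channel 23 mm wide between rails 9.5 mm high runs along y; the bar slides in it towards +y, under an aluminium bridge (92 x 34 mm, centred on the screw, top 56 mm up) that carries the wrench, whose grip is on the +y side.
- stop_face (a point): Middle of the upright face of the aluminium end stop (44 mm wide, top 37.5 mm above the bench) that closes the channel: at y = +35 mm in the block's frame, 23 mm above the bench. Axes as the block's.
- bus_bar: Loose copper bar 130 x 20 x 6 mm lying in the channel on the 20 mm high base, about 0.16 kg. Origin at the centre of its underside, long axis y. It starts 20 to 45 mm short of home; home is with its +y end touching the stop, its origin then at y = -30 mm in the block's frame.
- bar_tab (a point): Middle of the outer (-y) face of the bar's upturned end, 65 mm from the bar's origin and 18 mm above its underside. The tab is 20 mm wide, 10 mm thick and stands to 56 mm above the bench. Push it towards +y. Axes as the bar's.
- wrench_head: Steel head, 38 mm across, fixed on the clamp screw and turning with it; origin on the screw axis 61 mm above the bench, y along the wrench to the grip. Clockwise tightens: it turns easily (about 2 N at mid grip) for an unknown 0.35 to 0.75 rad, then the push needed jumps to about 6 N and climbs to 11 N within 0.15 rad, where the wrench breaks over. The screw stays where left.
- wrench_handle: Steel shank with black ribbed grip, level, in line with the head until the click. Origin at the break-over pivot, 30 mm from the screw axis, 84 mm up; y runs to the grip's end. At 11 N at mid grip it gives by up to 0.10 rad (12 mm at the grip) against the head while the push falls to less than half; then a solid stop, and the push rises again. It springs back when let go.
- grip (a point): Middle of the black grip, on its axis: 150 mm from the screw axis, 84 mm above the bench. The grip is a level round bar, 25 mm in diameter (27 mm at its far collar), reaching from 95 to 207 mm from the screw axis; its underside is 71 mm above the bench. Axes as the handle's.
- insert_mark (a point): Dark dot on the brass flange (33 mm across) of the threaded insert in the bridge, 14 mm from the screw axis, 60 mm above the bench. The insert twists, and the dot moves, only if the wrench is pushed on past the click, with about 13 N or more at mid grip.
- driver_cross: Bystander: screwdriver with a fat grey handle lying flat, 161 x 22 x 24 mm, origin at the centre of its underside.
- tray_nuts: Bystander: small black open parts tray of metal nuts, 64 x 90 x 24 mm, origin at the centre of its underside.

How it is judged:
By the outcome, as a careful person would: the job done as asked, in the order asked, and still so for the second after the job is handed in, with the robot touching nothing.
It also fails if it takes over 64 s, if anything falls off the work surface, if the arm or the gripper's body presses on something with over 40 N, if the wrist force passes 120 N, or if a joint passes its speed limit or range.

## Working session

There is one attempt and no reset: what is moved stays moved. The work goes in short steps, Python scripts to look and compute and a tool call to move; the robot and the scene stay as the last step left them, time stands still between calls to the robot, and variables do not carry over. Pictures are saved under pics/ and viewed, and the job is handed in when it is done.

Besides the shell and the picture viewer there is one more tool, called after "Emit:" as a command line: name --pt "numbers of a row" for each row, then --argument value for the rest. servo_tool: Moves the arm, as the interface text tells. Its arguments: {"type":"object","properties":{"rows":{"type":"array"},"newtons":{"type":"number"}},"required":["rows"]}

```bash
ls; mkdir -p pics
cat > h.py <<'E'
import numpy as np, cv2
from station import ctrl, cams, hand_in
def PM(c):
    R=cv2.Rodrigues(np.array(c["rvec"],float))[0]; t=np.array(c["tvec"],float).reshape(3)
    return R,t
def ray(c,at):
    R,t=PM(c); h,w=c["image"].shape[:2]
    u,v=at[0]*w,at[1]*h
    d=np.array([(u-c["cx"])/c["fx"],(v-c["cy"])/c["fy"],1.])
    return -R.T@t, R.T@d
def onz(c,at,z):
    o,d=ray(c,at); return o+d*(z-o[2])/d[2]
def depthpt(c,at):
    h,w=c["image"].shape[:2]; u,v=int(at[0]*w),int(at[1]*h)
    D=c["depth"][max(0,v-2):v+3,max(0,u-2):u+3]; D=D[D>0]
    if len(D)==0: return None
    o,d=ray(c,at); return o+d*np.median(D)
def tri(c1,a1,c2,a2):
    o1,d1=ray(c1,a1);o2,d2=ray(c2,a2)
    A=np.stack([d1,-d2],1); s=np.linalg.lstsq(A,o2-o1,rcond=None)[0]
    p=o1+d1*s[0];q=o2+d2*s[1]; return (p+q)/2,np.linalg.norm(p-q)
def proj(c,p):
    R,t=PM(c); q=R@np.array(p)+t
    return np.array([c["fx"]*q[0]/q[2]+c["cx"],c["fy"]*q[1]/q[2]+c["cy"]])
def save(c,n):
    cv2.imwrite("pics/"+n,c["image"][:,:,::-1])
NAMES=["clamp_block","stop_face","bus_bar","bar_tab","wrench_head","wrench_handle","grip","insert_mark","driver_cross","tray_nuts"]
E
python3 - <<'E'
from h import *
np.set_printoptions(precision=4,suppress=True)
a=cams.camera("scene"); b=cams.camera("top"); save(a,"s0.png"); save(b,"t0.png")
print(ctrl.get_obs(), ctrl.hold_point_z)
for n in NAMES:
    ra=cams.place_of(a,n); rb=cams.place_of(b,n)
    print(n)
    for c,r in((a,ra),(b,rb)):
        for x in r[:2]: print("  ",c["shot"],round(x["p"],2),np.array(x["at"])*[560,420],depthpt(c,x["at"]))
    if ra and rb: print("   tri",tri(a,ra[0]["at"],b,rb[0]["at"]))
E
```

```text
pics
{'time_s': 0.1, 'qpos': array([-1.3636,  0.3004,  1.5215,  0.    ,  1.3207, -0.0666]), 'joint_vel': array([-0.0009, -0.0011, -0.0033, -0.0008, -0.0012,  0.0009]), 'tau': array([ -0.0007, -53.2647, -35.3284,   0.0709,   0.0235,  -0.0001]), 'ee_pos': array([ 0.1487, -0.5293,  0.1814]), 'eef_rot': array([-3.1406, -0.0001,  0.2738]), 'force': array([ 0.9286, -0.0781,  0.2994]), 'moment': array([ 0.0031, -0.0185,  0.0327]), 'grip_width': 0.09422748667636029} -0.0188
clamp_block
   1 0.64 [281.512 254.604] [0.4904 0.1771 0.0266]
   1 0.3 [242.088 277.2  ] [0.4514 0.3019 0.0926]
   2 0.81 [256.424 232.302] [0.4999 0.1465 0.0968]
   tri (array([ 0.5095,  0.1577, -0.0024]), np.float64(0.003815748237008809))
stop_face
   1 0.84 [272.328 253.386] [0.4998 0.193  0.0347]
   2 0.89 [242.424 235.62 ] [0.4934 0.1778 0.0911]
   2 0.24 [190.904 251.286] [0.4599 0.2897 0.0956]
   tri (array([0.5004, 0.1883, 0.0301]), np.float64(0.00663620768785903))
bus_bar
   1 0.81 [305.816 232.008] [0.5041 0.0933 0.0245]
   1 0.42 [389.816 177.996] [ 0.5075 -0.2207  0.0072]
   2 0.87 [284.984 231.588] [0.5069 0
[... 915 characters left out ...]
0.    233.688] [0.4889 0.1804 0.0876]
   2 0.82 [254.52  226.002] [0.5138 0.1508 0.0957]
   2 0.3 [194.32  250.992] [0.4605 0.2823 0.095 ]
   tri (array([0.5179, 0.1553, 0.0513]), np.float64(0.0005732406709130648))
driver_cross
   1 0.51 [387.296 176.61 ] [ 0.5151 -0.2203  0.008 ]
   1 0.23 [270.088 253.89 ] [0.5028 0.1964 0.0335]
   2 0.89 [417.2   223.902] [ 0.5233 -0.2245  0.0124]
   2 0.3 [245.672 234.906] [0.495  0.1708 0.0902]
   tri (array([ 0.5229, -0.2296, -0.0004]), np.float64(0.004046620395296691))
tray_nuts
   1 0.64 [170.688 305.886] [0.5562 0.3969 0.0018]
   2 0.72 [159.376 215.88 ] [0.5499 0.3941 0.0035]
   tri (array([0.5516, 0.3959, 0.0046]), np.float64(0.00529582864766794))
```

View pics/s0.png

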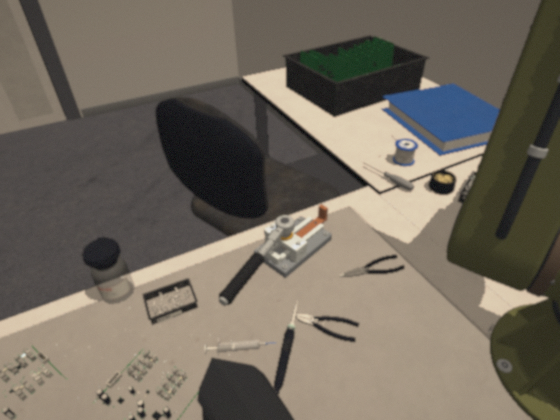

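View pics/t0.png

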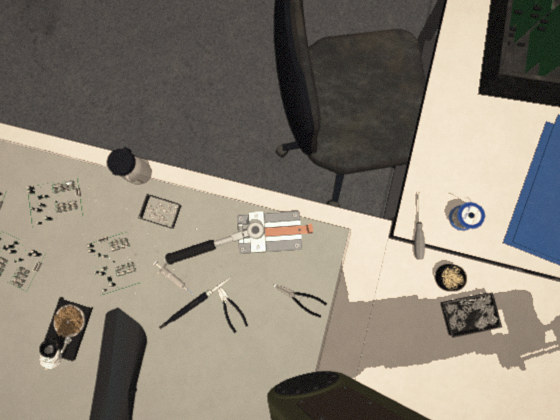

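Run:
```python
import cv2
a=cv2.imread("pics/s0.png"); b=cv2.imread("pics/t0.png")
cv2.imwrite("pics/s0z.png",cv2.resize(a[190:320,200:350],None,fx=5,fy=5,interpolation=cv2.INTER_CUBIC)[:600])
cv2.imwrite("pics/t0z.png",cv2.resize(b[190:290,150:330],None,fx=4.4,fy=4.4,interpolation=cv2.INTER_CUBIC))
```

```text
(no output)
```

View pics/s0z.png

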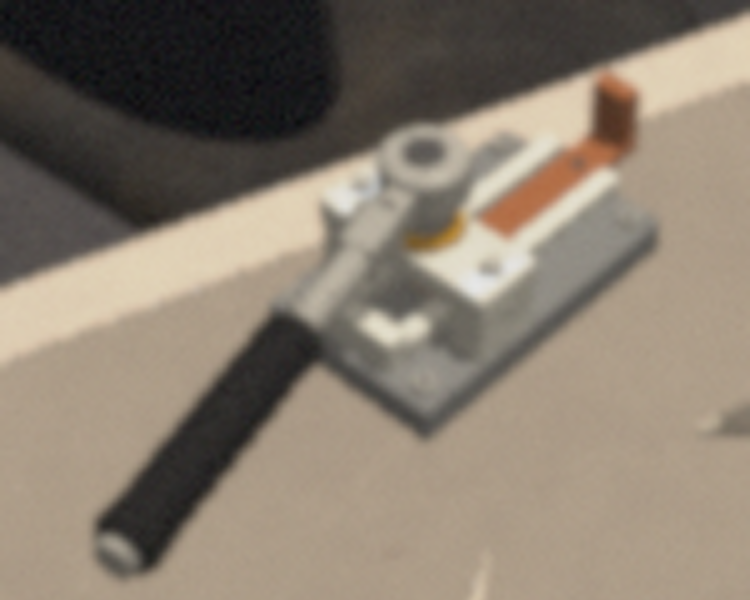

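View pics/t0z.png

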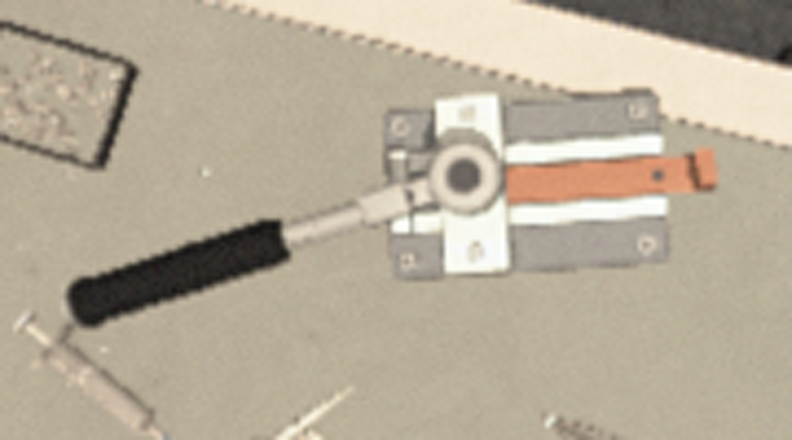

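Run:
```python
from h import *
np.set_printoptions(precision=4,suppress=True)
b=cams.camera("top")
def w(x,y,z):
    return onz(b,[(x/4.4+150)/560,(y/4.4+190)/420],z)
print("blk");
for p in [(386,112),(655,92),(667,260),(394,278)]: print(w(*p,.02))
print("head top (z~.1)",w(463,175,.1)); 
print("tab top face corners", w(696,150,.056),w(717,150,.056),w(717,189,.056),w(697,190,.056))
print("bar edges", [w(*p,.026) for p in [(510,166),(690,157),(510,203),(690,193)]])
print("grip ends", w(275,240,.084), w(88,302,.084))
print("stop line",w(398,200,.0375))
print("wrench mid shank",w(330,220,.084))
for z in [w(463,175,.084)]: print(z)
# depth in scene chair
for at in [(340,150),(300,100),(350,190)]:
    print(depthpt(b,[at[0]/560,at[1]/420]))
print(depthpt(b,[707/4.4/560+150/560,(170/4.4+190)/420]),depthpt(b,[(463/4.4+150)/560,(175/4.4+190)/420]))
```

```text
blk
[0.5469 0.199  0.02  ]
[0.5562 0.0533 0.02  ]
[0.4658 0.0479 0.02  ]
[0.4573 0.194  0.02  ]
head top (z~.1) [0.5052 0.1488 0.1   ]
tab top face corners [0.5209 0.0327 0.056 ] [0.5208 0.0219 0.056 ] [0.5006 0.0223 0.056 ] [0.5002 0.0325 0.056 ]
bar edges [array([0.5163, 0.1312, 0.026 ]), array([0.5202, 0.0351, 0.026 ]), array([0.4965, 0.1312, 0.026 ]), array([0.501 , 0.0353, 0.026 ])]
grip ends [0.4748 0.245  0.084 ] [0.4444 0.339  0.084 ]
stop line [0.4978 0.1897 0.0375]
wrench mid shank [0.4846 0.2173 0.084 ]
[0.5066 0.1504 0.084 ]
[ 0.7803 -0.0779 -0.2441]
[0.7823 0.0489 0.1343]
[ 0.7491 -0.1748 -0.7499]
[0.5105 0.0273 0.0564] [0.5055 0.1491 0.0964]
```

Emit:
servo_tool --pt "0.02 0.028 0 0 0 -0.02 -1" --pt "0.042 0.06 0 0 0 -0.05 -1" --pt "0.065 0.092 0 0 0 -0.08 -1" --pt "0.088 0.124 0 0 0 -0.11 -1" --pt "0.111 0.156 0 0 0 -0.14 -1" --pt "0.134 0.188 0 0 0 -0.17 -1" --pt "0.157 0.22 0 0 0 -0.2 -1" --pt "0.18 0.252 0 0 0 -0.217 -1" --newtons 30

```text
time_s: 1.82
ee_pos: [0.3294, -0.2758, 0.1821]
eef_rot: [3.141, -0.0, 0.055]
force: [0.6, -1.1, 0.1]
grip_width: 0.0441
```

Emit:
servo_tool --pt "0.024 0.032 0 0 0 0 -1" --pt "0.048 0.064 0 0 0 0 -1" --pt "0.072 0.097 0 0 0 0 -1" --pt "0.096 0.13 0 0 0 0 -1" --pt "0.12 0.163 -0.01 0 0 0 -1" --pt "0.144 0.196 -0.03 0 0 0 -1" --pt "0.167 0.227 -0.055 0 0 0 -1" --pt "0.184 0.251 -0.08 0 0 0 -1"

```text
time_s: 2.48
ee_pos: [0.5125, -0.0262, 0.1053]
eef_rot: [3.141, -0.003, 0.056]
force: [1.4, -0.9, -0.5]
grip_width: 0.0006
```

Run:
```python
from h import *
a=cams.camera("scene");b=cams.camera("top")
im=[cv2.resize(c["image"][y:y+130,x:x+170],None,fx=4,fy=4) for c,x,y in ((a,210,150),(b,200,180))]
cv2.imwrite("pics/s1.png",im[0][:,:,::-1]);cv2.imwrite("pics/t1.png",im[1][:,:,::-1])
print(ctrl.get_obs()["ee_pos"],ctrl.get_obs()["force"],ctrl.get_obs()["grip_width"])
```

```text
[ 0.51057415 -0.0248401   0.10127847] [-0.53516626  0.40341637 -0.34430449] 0.0006440376304542334
```

View pics/s1.png

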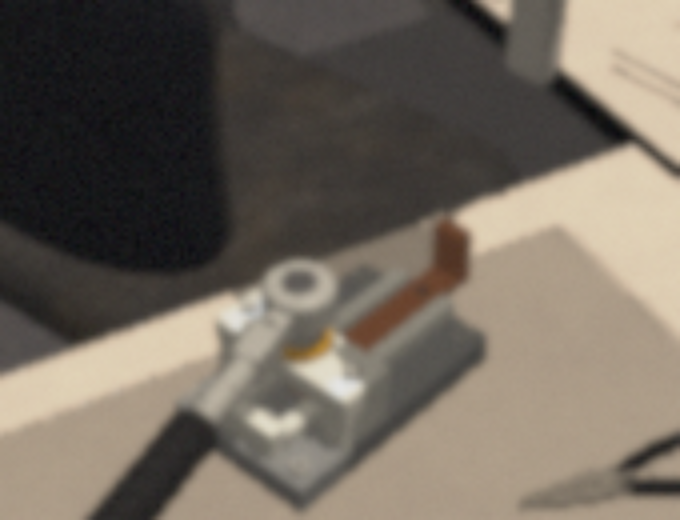

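View pics/t1.png

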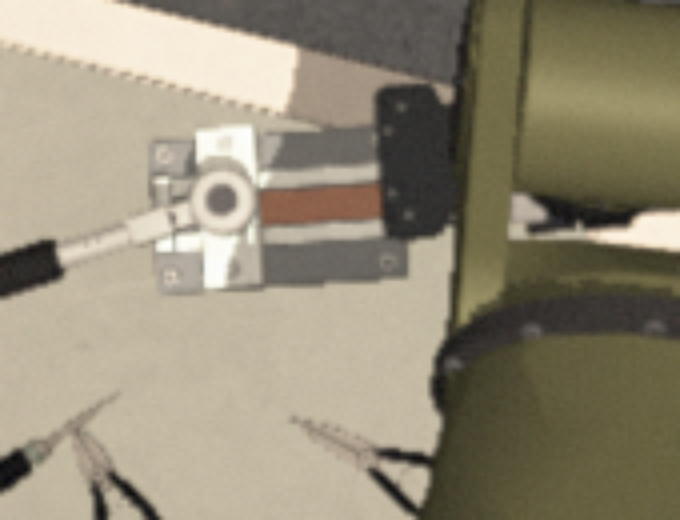

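Run:
```python
from h import *
a=cams.camera("scene"); save(a,"s2.png"); print(proj(a,ctrl.get_obs()["ee_pos"]))
```

```text
[342.68305994 177.84658167]
```

View pics/s2.png

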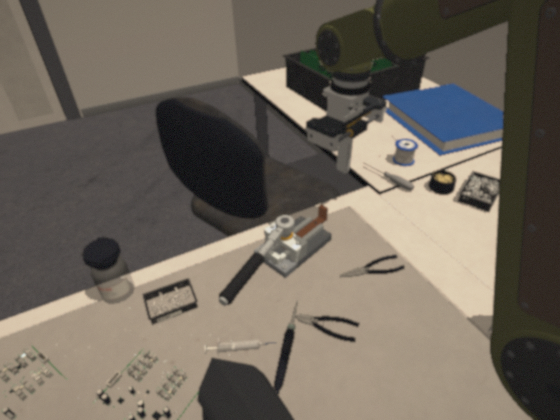

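Emit:
servo_tool --pt "0.001 0 -0.015 0 0 0 -1" --pt "0.002 0 -0.035 0 0 0 -1" --pt "0.002 0 -0.055 0 0 0 -1" --pt "0.002 0 -0.067 0 0 0 -1" --pt "0.002 0.005 -0.067 0 0 0 -1" --pt "0.002 0.012 -0.067 0 0 0 -1" --pt "0.002 0.019 -0.067 0 0 0 -1" --pt "0.002 0.025 -0.067 0 0 0 -1"

```text
time_s: 3.3
ee_pos: [0.5132, -0.001, 0.0378]
eef_rot: [3.142, 0.001, 0.058]
force: [-0.0, -0.2, -0.3]
grip_width: -0.0001
```

Run:
```python
from h import *
a=cams.camera("scene");save(a,"x.png")
cv2.imwrite("pics/s3.png",cv2.resize(a["image"][140:270,240:400],None,fx=4.5,fy=4.5)[:,:,::-1])
print(ctrl.get_obs()["ee_pos"],ctrl.get_obs()["force"])
```

```text
[ 5.13123006e-01 -1.11124114e-04  3.76338532e-02] [0.02584914 0.12708565 0.04352473]
```

View pics/s3.png

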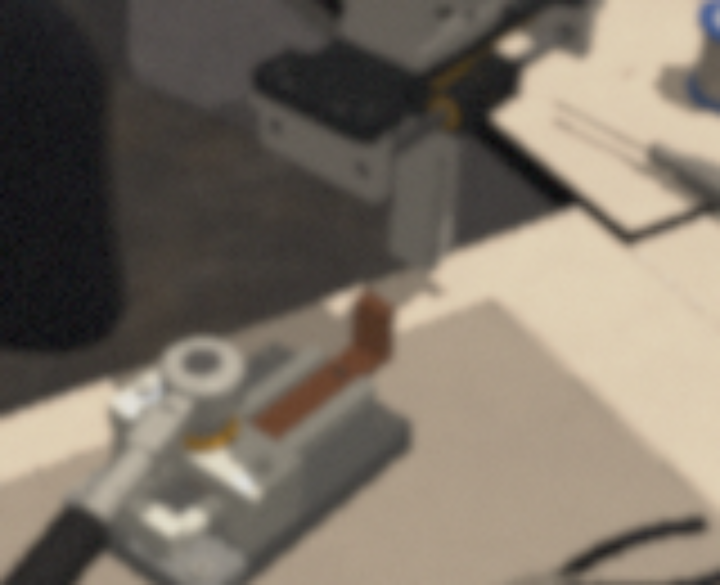

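Run:
```python
from h import *
a=cams.camera("scene");o=ctrl.get_obs();p=o["ee_pos"];print(p,o["eef_rot"],o["qpos"])
print("cam",ray(a,[.5,.5]))
print(proj(a,p),proj(a,p+[0,0,.04]),proj(a,[.5105,.0275,.056]),proj(a,[.5105,.022,.038]))
for u,v in [(333,193),(334,197),(330,185)]:
    print(u,v,depthpt(a,[(u+.5)/560,(v+.5)/420]))
```

```text
[ 0.51301571 -0.00062996  0.03739496] [-3.14148694e+00  1.80184934e-03  5.89038971e-02] [-7.25558571e-02  3.91979855e-01  1.76492631e+00 -1.57525651e-04
  9.86486651e-01  1.43942368e+00]
cam (array([0.06920963, 0.5488265 , 0.61546961]), array([ 0.57429792, -0.50698207, -0.64330186]))
[332.22912891 205.93360951] [333.25336102 191.87476243] [325.01133065 205.62403035] [326.31871429 210.77137419]
333 193 [0.50386376 0.00945602 0.08339897]
334 197 [0.50193643 0.00739331 0.07233416]
330 185 [0.51116746 0.01250722 0.10262603]
```

Run:
```python
from h import *
np.set_printoptions(precision=4,suppress=True,linewidth=150)
a=cams.camera("scene")
for v in range(190,214):
    r=[]
    for u in (326,329,331,333,335,337,339):
        D=a["depth"][v,u]; o,d=ray(a,[(u+.5)/560,(v+.5)/420]); p=o+d*D
        r.append("%.3f,%.3f,%.3f"%tuple(p))
    print(v,*r)
cv2.imwrite("pics/s4.png",cv2.resize(a["image"][170:225,300:360],None,fx=10,fy=10,interpolation=cv2.INTER_NEAREST)[:,:,::-1])
```

```text
190 0.805,-0.323,-0.249 0.514,0.012,0.088 0.508,0.012,0.090 0.502,0.013,0.094 0.503,0.005,0.090 0.503,-0.002,0.086 0.502,-0.008,0.083
191 0.799,-0.316,-0.247 0.513,0.012,0.085 0.509,0.011,0.087 0.502,0.012,0.092 0.501,0.007,0.089 0.502,-0.002,0.083 0.501,-0.007,0.082
192 0.794,-0.312,-0.246 0.514,0.011,0.081 0.508,0.011,0.084 0.503,0.010,0.087 0.502,0.005,0.085 0.504,-0.005,0.078 0.502,-0.009,0.077
193 0.792,-0.310,-0.249 0.514,0.011,0.079 0.507,0.013,0.084 0.502,0.011,0.085 0.501,0.006,0.083 0.503,-0.004,0.076 0.503,-0.011,0.073
194 0.788,-0.305,-0.249 0.513,0.012,0.077 0.506,0.014,0.082 0.503,0.011,0.082 0.502,0.005,0.079 0.502,-0.003,0.075 0.069,0.549,0.615
195 0.783,-0.299,-0.246 0.513,0.011,0.074 0.507,0.012,0.077 0.502,0.011,0.080 0.501,0.006,0.078 0.502,-0.003,0.072 0.503,-0.011,0.067
196 0.780,-0.296,-0.248 0.514,0.011,0.070 0.508,0.011,0.074 0.501,0.012,0.078 0.501,0.005,0.074 0.501,-0.002,0.071 0.502,-0.010,0.065
197 0.776,-0.291,-0.247 0.514,0.009,0.066 0.506,0.012,0.072 0.501,0.012,0.075 0.501,0.005,0.072 0.502,-0.003,0.067 0.553,-0.076,-0.002
198 0.773,-0.288,-0.248 0.76
[... 1534 characters left out ...]
02
209 0.502,0.032,0.053 0.539,-0.023,-0.001 0.537,-0.029,-0.004 0.532,-0.030,-0.002 0.529,-0.033,-0.002 0.525,-0.036,-0.001 0.521,-0.039,-0.001
210 0.502,0.032,0.050 0.536,-0.020,-0.001 0.533,-0.024,-0.002 0.529,-0.027,-0.002 0.528,-0.033,-0.004 0.520,-0.030,0.002 0.519,-0.036,-0.000
211 0.502,0.031,0.047 0.533,-0.017,-0.001 0.530,-0.020,-0.001 0.528,-0.026,-0.003 0.522,-0.026,0.001 0.519,-0.029,0.001 0.516,-0.033,-0.000
212 0.503,0.030,0.042 0.532,-0.016,-0.003 0.526,-0.015,0.001 0.523,-0.020,0.000 0.520,-0.023,0.000 0.516,-0.026,0.001 0.513,-0.029,0.001
213 0.502,0.031,0.041 0.527,-0.009,0.001 0.524,-0.013,0.001 0.522,-0.019,-0.001 0.517,-0.019,0.001 0.515,-0.024,-0.000 0.510,-0.026,0.001
```

View pics/s4.png

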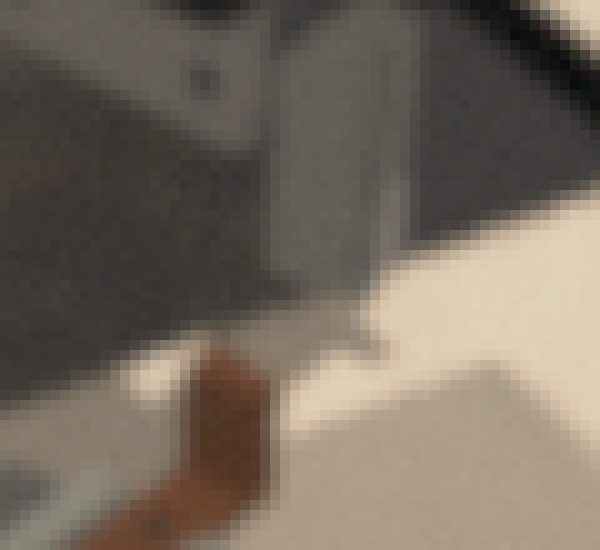

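Run:
```python
from h import *
np.set_printoptions(precision=3,suppress=True,linewidth=150)
a=cams.camera("scene"); o=ctrl.get_obs(); p=o["ee_pos"]; print(p)
h,w=a["depth"].shape
R,t=PM(a)
v,u=np.mgrid[:h,:w]
D=a["depth"]
d=np.stack([(u+.5-a["cx"])/a["fx"],(v+.5-a["cy"])/a["fy"],np.ones_like(D)],-1)*D[...,None]
P=(d-t)@R
m=(D>0)&(np.abs(P[...,0]-p[0])<.06)&(np.abs(P[...,1]-p[1])<.12)&(P[...,2]>.01)
Q=P[m]; 
for z in np.arange(.01,.26,.01):
    s=Q[(Q[:,2]>=z)&(Q[:,2]<z+.01)]
    if len(s): print("%.2f"%z,len(s),s.min(0),s.max(0))
cv2.imwrite("pics/s5.png",cv2.resize(a["image"][100:210,260:420],None,fx=5,fy=5,interpolation=cv2.INTER_CUBIC)[:,:,::-1])
```

```text
[ 0.513 -0.001  0.037]
0.01 343 [0.46  0.026 0.01 ] [0.555 0.118 0.02 ]
0.02 510 [0.465 0.025 0.02 ] [0.549 0.116 0.03 ]
0.03 39 [0.489 0.026 0.03 ] [0.527 0.081 0.04 ]
0.04 28 [0.502 0.027 0.04 ] [0.519 0.037 0.049]
0.05 38 [0.502 0.    0.05 ] [0.521 0.037 0.06 ]
0.06 22 [ 0.5   -0.014  0.06 ] [0.518 0.013 0.07 ]
0.07 50 [ 0.5   -0.014  0.07 ] [0.52  0.013 0.08 ]
0.08 53 [ 0.501 -0.013  0.08 ] [0.521 0.013 0.09 ]
0.09 49 [ 0.501 -0.016  0.09 ] [0.518 0.013 0.1  ]
0.10 50 [ 0.501 -0.013  0.1  ] [0.519 0.013 0.11 ]
0.11 55 [ 0.501 -0.013  0.11 ] [0.519 0.014 0.12 ]
0.12 48 [ 0.5   -0.014  0.12 ] [0.519 0.013 0.13 ]
0.13 40 [ 0.5   -0.013  0.13 ] [0.519 0.013 0.14 ]
0.14 12 [ 0.5  -0.    0.14] [0.518 0.012 0.146]
0.15 62 [ 0.473 -0.077  0.154] [0.539 0.081 0.16 ]
0.16 255 [ 0.472 -0.082  0.16 ] [0.541 0.082 0.17 ]
0.17 369 [ 0.473 -0.082  0.17 ] [0.54  0.086 0.18 ]
0.18 228 [ 0.472 -0.088  0.18 ] [0.541 0.088 0.19 ]
0.19 900 [ 0.472 -0.091  0.19 ] [0.541 0.089 0.2  ]
0.20 210 [ 0.473 -0.069  0.2  ] [0.535 0.087 0.21 ]
0.21 142 [ 0.489 -0.019  0.21 ] [0.53  0.042 0.22 ]
0.22 114 [ 0.489 -0.017  0.22 ] [0.529 0.042 0.23 ]
0.23 127 [ 0.475 -0.014  0.23 ] [0.541 0.043 0.24 ]
0.24 271 [ 0.474 -0.019  0.24 ] [0.543 0.043 0.25 ]
0.25 279 [ 0.473 -0.033  0.25 ] [0.548 0.037 0.26 ]
```

View pics/s5.png

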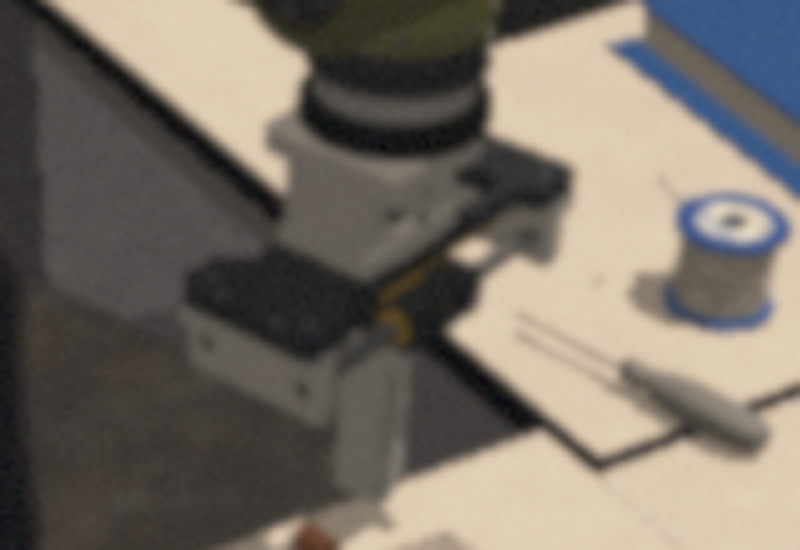

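Run:
```python
from h import *
np.set_printoptions(precision=1,suppress=True,linewidth=150)
a=cams.camera("scene"); o=ctrl.get_obs(); p=o["ee_pos"]
for z in (0,.015,.02,.025,.03):
    print(z,[proj(a,p+[dx,dy,z]) for dx,dy in ((.008,.0125),(-.008,.0125),(-.008,-.0125))])
print("bridge corner check", proj(a,[.4655,.1337,.056]))
cv2.imwrite("pics/s6.png",cv2.resize(a["image"][180:225,305:355],None,fx=12,fy=12,interpolation=cv2.INTER_NEAREST)[:,:,::-1])
```

```text
0 [array([326.2, 206.9]), array([331.5, 210.1]), array([338.9, 205.2])]
0.015 [array([326.5, 201.7]), array([331.9, 204.9]), array([339.4, 200. ])]
0.02 [array([326.6, 200. ]), array([332.1, 203.2]), array([339.5, 198.2])]
0.025 [array([326.8, 198.2]), array([332.2, 201.4]), array([339.7, 196.5])]
0.03 [array([326.9, 196.4]), array([332.3, 199.6]), array([339.8, 194.7])]
bridge corner check [305.7 239.7]
```

View pics/s6.png

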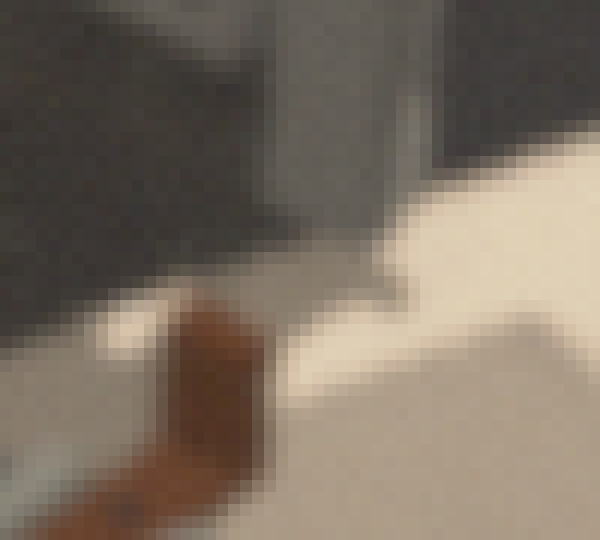

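Emit:
servo_tool --pt "0 0 -0.006 0 0 0 -1" --pt "0 0 -0.012 0 0 0 -1" --pt "0 0 -0.018 0 0 0 -1" --pt "0 0 -0.023 0 0 0 -1" --pt "0 0.003 -0.023 0 0 0 -1" --pt "0 0.006 -0.023 0 0 0 -1" --pt "0 0.01 -0.023 0 0 0 -1" --pt "0 0.014 -0.023 0 0 0 -1"

```text
time_s: 4.22
ee_pos: [0.5129, 0.0129, 0.014]
eef_rot: [-3.142, 0.002, 0.058]
force: [0.6, 0.6, 0.1]
grip_width: 0.0005
```

Run:
```python
from h import *
a=cams.camera("scene")
cv2.imwrite("pics/s7.png",cv2.resize(a["image"][170:235,295:365],None,fx=9,fy=9,interpolation=cv2.INTER_CUBIC)[:,:,::-1])
o=ctrl.get_obs();print(o["ee_pos"],o["force"])
```

```text
[0.51287886 0.01345064 0.01404321] [-0.06815377 -0.02928659  0.39716855]
```

View pics/s7.png

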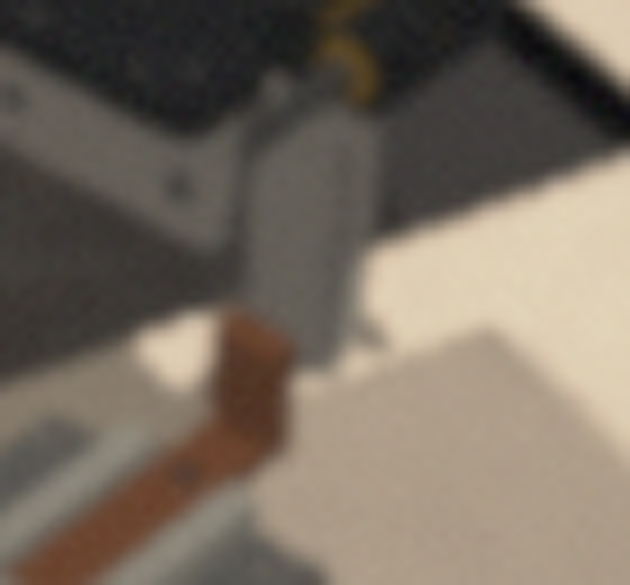

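Emit:
servo_tool --pt "0 0.002 0 0 0 0 -1" --pt "0 0.005 0 0 0 0 -1" --pt "0 0.008 0 0 0 0 -1" --pt "-0.001 0.011 0 0 0 0 -1" --pt "-0.001 0.014 0 0 0 0 -1" --pt "-0.001 0.017 0 0 0 0 -1" --pt "-0.001 0.02 0 0 0 0 -1" --pt "-0.001 0.022 0 0 0 0 -1"

```text
time_s: 4.93
ee_pos: [0.5119, 0.0358, 0.0141]
eef_rot: [-3.141, 0.002, 0.059]
force: [-0.5, -1.9, 0.7]
grip_width: 0.0006
```

Emit:
servo_tool --pt "0 0.001 0 0 0 0 -1" --pt "0 0.002 0 0 0 0 -1" --pt "0 0.003 0 0 0 0 -1" --pt "0 0.004 0 0 0 0 -1" --pt "0 0.005 0 0 0 0 -1" --pt "0 0.006 0 0 0 0 -1" --pt "0 0.007 0 0 0 0 -1" --pt "0 0.007 0 0 0 0 -1"

```text
time_s: 5.6
ee_pos: [0.5119, 0.043, 0.014]
eef_rot: [-3.141, 0.002, 0.059]
force: [-0.4, -0.1, -0.3]
grip_width: 0.0003
```

Run:
```python
from h import *
a=cams.camera("scene")
cv2.imwrite("pics/s8.png",cv2.resize(a["image"][170:290,240:360],None,fx=5,fy=5,interpolation=cv2.INTER_CUBIC)[:,:,::-1])
o=ctrl.get_obs();print(o["ee_pos"],o["force"])
for n in ("bar_tab","bus_bar"):
  r=cams.place_of(a,n)[0]; print(n,r["p"],onz(a,r["at"],.038 if n=="bar_tab" else .02))
```

```text
[0.51183594 0.04296141 0.01400857] [-0.5001311  -0.47710619  0.2539206 ]Traceback (most recent call last):
  File "<stdin>", line 6, in <module>
IndexError: list index out of range
```

View pics/s8.png

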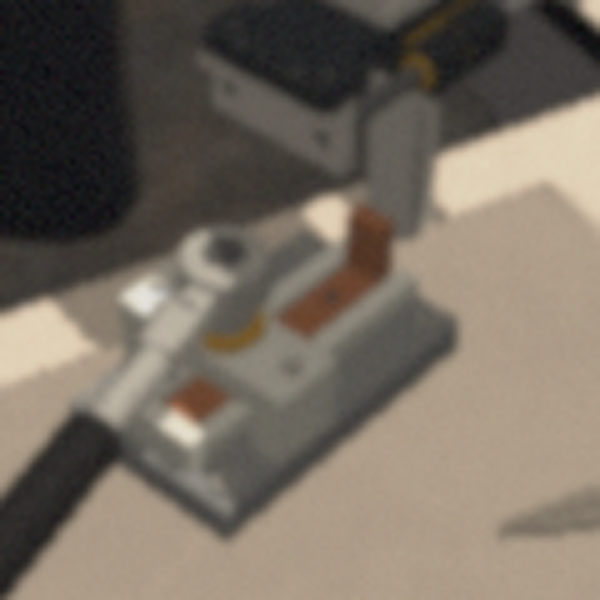

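Emit:
servo_tool --pt "0 0.001 0 0 0 0 -1" --pt "0 0.002 0 0 0 0 -1" --pt "0 0.003 0 0 0 0 -1" --pt "0 0.003 0 0 0 0 -1" --pt "0 0.003 0 0 0 0 -1" --pt "0 0.003 0 0 0 0 -1" --pt "0 0.003 0 0 0 0 -1" --pt "0 0.003 0 0 0 0 -1"

```text
time_s: 6.37
ee_pos: [0.512, 0.0447, 0.0141]
eef_rot: [3.14, 0.002, 0.059]
force: [-0.7, -11.0, 2.1]
grip_width: 0.0007
```

Emit:
servo_tool --pt "0 0.001 0 0 0 0 -1" --pt "0 0.002 0 0 0 0 -1" --pt "0 0.002 0 0 0 0 -1" --pt "0 0.002 0 0 0 0 -1" --pt "0 0.002 0 0 0 0 -1" --pt "0 0.002 0 0 0 0 -1" --pt "0 0.002 0 0 0 0 -1" --pt "0 0.002 0 0 0 0 -1"

```text
time_s: 7.03
ee_pos: [0.5124, 0.0448, 0.0144]
eef_rot: [3.137, 0.002, 0.059]
force: [0.0, -17.8, 2.9]
grip_width: 0.0004
```

Run:
```python
from h import *
a=cams.camera("scene")
cv2.imwrite("pics/s9.png",cv2.resize(a["image"][170:290,240:360],None,fx=5,fy=5,interpolation=cv2.INTER_CUBIC)[:,:,::-1])
o=ctrl.get_obs();print(o["ee_pos"],o["force"])
```

```text
[0.51242974 0.04478761 0.01440524] [ -0.7611175  -17.5703992    2.82491562]
```

View pics/s9.png

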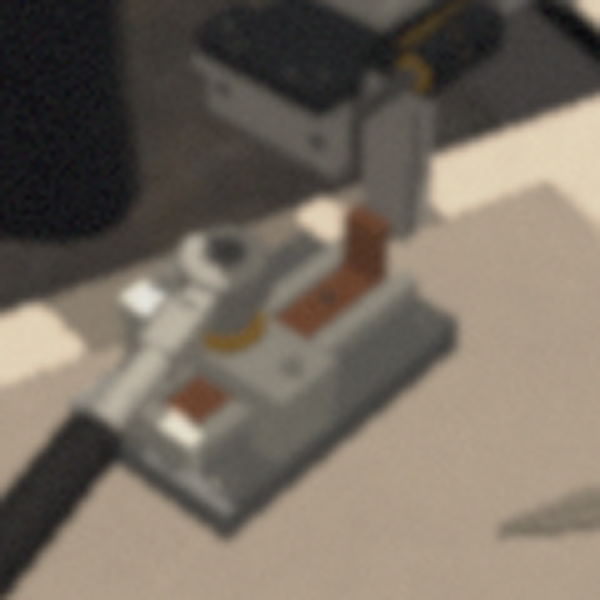

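Emit:
servo_tool --pt "0 -0.01 0 0 0 0 -1" --pt "0.001 -0.025 0 0 0 0 -1" --pt "0.001 -0.035 0.005 0 0 0 -1" --pt "0.001 -0.035 0.035 0 0 0 -1" --pt "-0.005 -0.03 0.07 0 0 0.03 -1" --pt "-0.02 -0.02 0.1 0 0 0.08 -1" --pt "-0.035 0.01 0.12 0 0 0.13 -1" --pt "-0.05 0.045 0.125 0 0 0.18 -1"

```text
time_s: 7.75
ee_pos: [0.4631, 0.0897, 0.1432]
eef_rot: [3.137, -0.004, 0.238]
force: [0.9, 0.6, -0.1]
grip_width: 0.0002
```

Run:
```python
from h import *
np.set_printoptions(precision=4,suppress=True)
a=cams.camera("scene");b=cams.camera("top"); save(a,"s10.png"); save(b,"t10.png")
o=ctrl.get_obs();print(o["ee_pos"],o["eef_rot"],o["force"])
for n in ("bar_tab","bus_bar","grip","wrench_handle","wrench_head","insert_mark","stop_face"):
  for c in (a,b):
    r=cams.place_of(c,n)[:1]
    if r: r=r[0]; print(n,c["shot"],round(r["p"],2),np.array(r["at"])*[560,420],onz(c,r["at"],{"bar_tab":.038,"bus_bar":.02,"grip":.084,"wrench_handle":.084,"wrench_head":.061,"insert_mark":.06,"stop_face":.023}[n]))
print("tab pred", proj(b,[.5104,.054,.056]))
cv2.imwrite("pics/t10z.png",cv2.resize(b["image"][190:280,160:330],None,fx=4.4,fy=4.4,interpolation=cv2.INTER_CUBIC)[:,:,::-1])
```

```text
[0.4615 0.0928 0.1414] [ 3.1376 -0.0014  0.2437] [ 0.0521 -0.5907 -0.4468]
bar_tab 15 0.83 [315.224 218.904] [0.5089 0.0595 0.038 ]
bus_bar 15 0.87 [291.704 238.014] [0.5154 0.1245 0.02  ]
grip 15 0.8 [242.2   276.318] [0.459  0.2964 0.084 ]
grip 16 0.59 [191.912 250.11 ] [0.4628 0.2906 0.084 ]
wrench_handle 15 0.7 [278.88 230.58] [0.4996 0.1736 0.084 ]
wrench_head 15 0.65 [286.216 232.596] [0.5036 0.1508 0.061 ]
insert_mark 15 0.61 [279.888 228.606] [0.522  0.1512 0.06  ]
stop_face 15 0.82 [269.976 257.292] [0.5037 0.1964 0.023 ]
tab pred [298.8616 228.7857]
```

View pics/t10z.png

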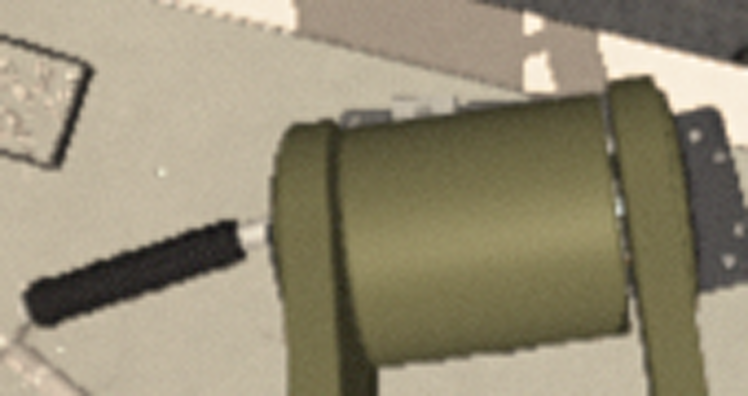

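View pics/s10.png

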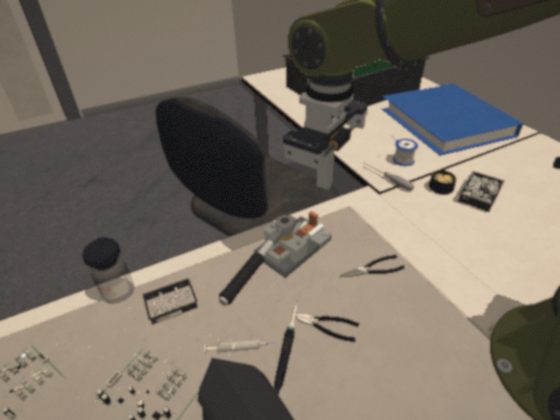

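Emit:
servo_tool --pt "-0.01 0.028 0 0 0 0.01 -1" --pt "-0.02 0.06 0 0 0 0.02 -1" --pt "-0.03 0.092 0 0 0 0.03 -1" --pt "-0.038 0.124 0 0 0 0.04 -1" --pt "-0.045 0.155 0 0 0 0.05 -1" --pt "-0.05 0.178 0 0 0 0.057 -1" --pt "-0.05 0.185 -0.02 0 0 0.057 -1" --pt "-0.05 0.185 -0.045 0 0 0.057 -1"

```text
time_s: 9.22
ee_pos: [0.4129, 0.277, 0.0952]
eef_rot: [3.138, -0.002, 0.298]
force: [0.4, -0.4, -0.8]
grip_width: 0.0006
```

Emit:
servo_tool --pt "0 0 -0.01 0 0 0 -1" --pt "0 0 -0.025 0 0 0 -1" --pt "0 0 -0.04 0 0 0 -1" --pt "0 0 -0.052 0 0 0 -1" --pt "0 0 -0.058 0 0 0 -1" --pt "0 0 -0.058 0 0 0 -1" --pt "0 0 -0.058 0 0 0 -1" --pt "0 0 -0.058 0 0 0 -1"

```text
time_s: 9.88
ee_pos: [0.4134, 0.2772, 0.038]
eef_rot: [3.138, -0.003, 0.298]
force: [-0.2, -0.3, 0.4]
grip_width: 0.0002
```

Run:
```python
from h import *
np.set_printoptions(precision=4,suppress=True)
a=cams.camera("scene");b=cams.camera("top")
o=ctrl.get_obs();print(o["ee_pos"],o["eef_rot"],o["force"])
cv2.imwrite("pics/s11.png",cv2.resize(a["image"][180:320,190:350],None,fx=4.5,fy=4.5,interpolation=cv2.INTER_CUBIC)[:600,:,::-1])
cv2.imwrite("pics/t11.png",cv2.resize(b["image"][190:290,150:330],None,fx=4.4,fy=4.4,interpolation=cv2.INTER_CUBIC)[:,:,::-1])
```

```text
[0.4133 0.2772 0.038 ] [ 3.1385 -0.0032  0.2977] [-0.3902 -0.3076  0.0293]
```

View pics/s11.png

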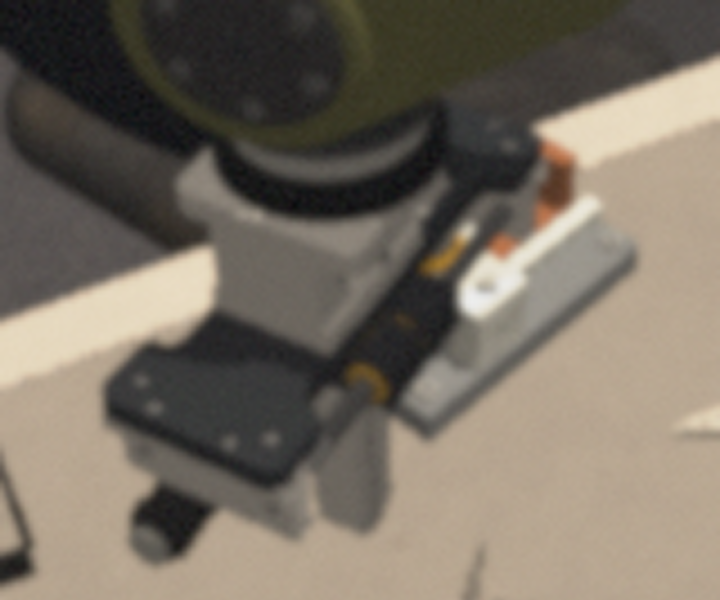

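View pics/t11.png

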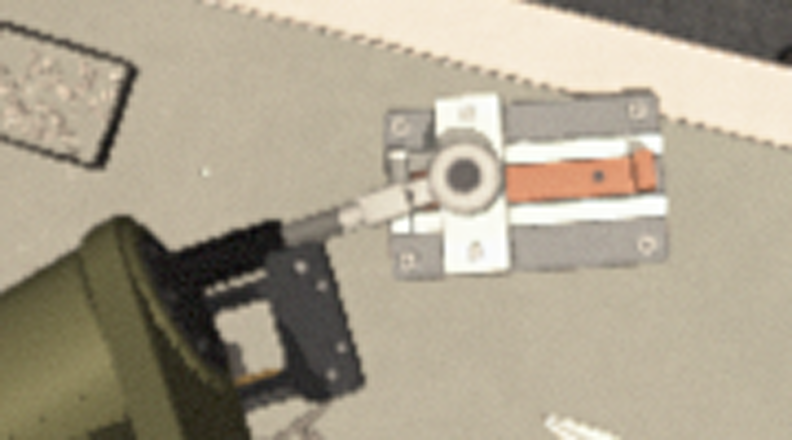

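```bash
cat >> h.py <<'E'
S=np.array([.505,.1488])
def tcp(th,r=.15,off=.0205): return S+r*np.array([-np.sin(th),np.cos(th)])-off*np.array([np.cos(th),np.sin(th)])
E
python3 - <<'E'
from h import *
for th in np.arange(.303,-.75,-.05): print("%.3f"%th, np.round(tcp(th),4))
E
```

```text
0.303 [0.4407 0.2858]
0.253 [0.4476 0.2889]
0.203 [0.4547 0.2916]
0.153 [0.4619 0.2939]
0.103 [0.4692 0.2959]
0.053 [0.4766 0.2975]
0.003 [0.4841 0.2987]
-0.047 [0.4916 0.2996]
-0.097 [0.4991 0.3001]
-0.147 [0.5067 0.3002]
-0.197 [0.5143 0.2999]
-0.247 [0.5218 0.2993]
-0.297 [0.5293 0.2982]
-0.347 [0.5367 0.2968]
-0.397 [0.5441 0.2951]
-0.447 [0.5514 0.2929]
-0.497 [0.5585 0.2904]
-0.547 [0.5655 0.2876]
-0.597 [0.5724 0.2844]
-0.647 [0.5791 0.2808]
-0.697 [0.5856 0.277 ]
-0.747 [0.5919 0.2728]
```

Emit:
servo_tool --pt "0.005 0.002 0 0 0 0 -1" --pt "0.01 0.003 0 0 0 0 -1" --pt "0.015 0.005 0 0 0 0 -1" --pt "0.02 0.006 0 0 0 0 -1" --pt "0.024 0.007 0 0 0 0 -1" --pt "0.028 0.009 0 0 0 -0.01 -1" --pt "0.032 0.011 0 0 0 -0.03 -1" --pt "0.035 0.012 0 0 0 -0.045 -1"

```text
time_s: 10.65
ee_pos: [0.4485, 0.2893, 0.0377]
eef_rot: [3.138, -0.003, 0.251]
force: [-2.5, -0.1, 0.1]
grip_width: 0.0004
```

Emit:
servo_tool --pt "0.003 0.001 0 0 0 -0.02 -1" --pt "0.006 0.002 0 0 0 -0.04 -1" --pt "0.009 0.003 0 0 0 -0.06 -1" --pt "0.012 0.004 0 0 0 -0.08 -1" --pt "0.015 0.005 0 0 0 -0.1 -1" --pt "0.018 0.006 0 0 0 -0.12 -1" --pt "0.021 0.007 0 0 0 -0.14 -1" --pt "0.021 0.007 0 0 0 -0.145 -1"

```text
time_s: 11.32
ee_pos: [0.4702, 0.2964, 0.0378]
eef_rot: [3.138, -0.003, 0.104]
force: [-0.2, -0.4, -0.6]
grip_width: 0.0005
```

Run:
```python
from h import *
np.set_printoptions(precision=4,suppress=True)
a=cams.camera("scene");b=cams.camera("top")
o=ctrl.get_obs();print(o["ee_pos"],o["eef_rot"],o["force"])
cv2.imwrite("pics/s12.png",cv2.resize(a["image"][180:320,190:350],None,fx=4.5,fy=4.5,interpolation=cv2.INTER_CUBIC)[:600,:,::-1])
cv2.imwrite("pics/t12.png",cv2.resize(b["image"][190:290,150:330],None,fx=4.4,fy=4.4,interpolation=cv2.INTER_CUBIC)[:,:,::-1])
```

```text
[0.4698 0.2963 0.0378] [ 3.1383 -0.0031  0.1053] [-0.4621  0.2977  0.2357]
```

View pics/s12.png

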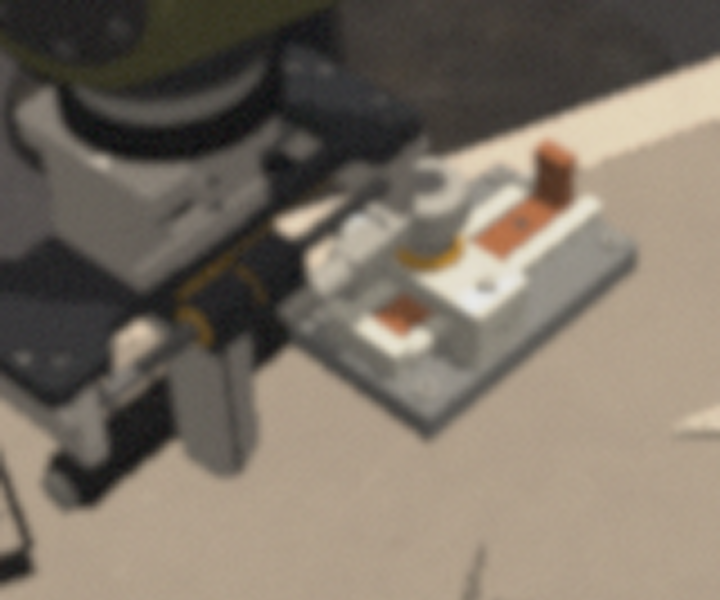

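View pics/t12.png

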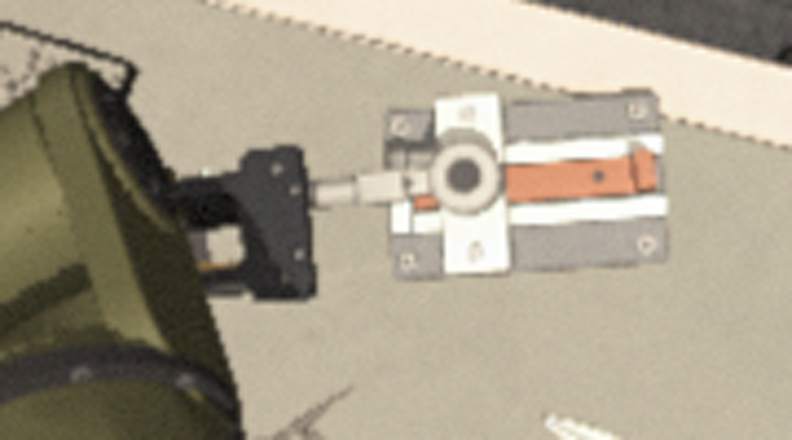

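Emit:
servo_tool --pt "0.002 0.001 0 0 0 -0.02 -1" --pt "0.004 0.001 0 0 0 -0.03 -1" --pt "0.006 0.001 0 0 0 -0.04 -1" --pt "0.008 0.002 0 0 0 -0.055 -1" --pt "0.01 0.002 0 0 0 -0.07 -1" --pt "0.012 0.002 0 0 0 -0.085 -1" --pt "0.014 0.003 0 0 0 -0.1 -1" --pt "0.015 0.003 0 0 0 -0.1 -1"

```text
time_s: 12.08
ee_pos: [0.4851, 0.2992, 0.0377]
eef_rot: [3.138, -0.003, 0.004]
force: [-1.0, -0.3, -0.9]
grip_width: 0.0004
```

Emit:
servo_tool --pt "0.001 0 0 0 0 -0.01 -1" --pt "0.002 0 0 0 0 -0.015 -1" --pt "0.003 0 0 0 0 -0.02 -1" --pt "0.004 0 0 0 0 -0.025 -1" --pt "0.005 0 0 0 0 -0.03 -1" --pt "0.006 0 0 0 0 -0.04 -1" --pt "0.007 0.001 0 0 0 -0.045 -1" --pt "0.008 0.001 0 0 0 -0.05 -1"

```text
time_s: 12.75
ee_pos: [0.4931, 0.3001, 0.0377]
eef_rot: [3.138, -0.003, -0.047]
force: [-2.0, -0.6, -0.4]
grip_width: 0.0006
```

Emit:
servo_tool --pt "0.001 0 0 0 0 -0.01 -1" --pt "0.002 0 0 0 0 -0.015 -1" --pt "0.003 0 0 0 0 -0.02 -1" --pt "0.004 0 0 0 0 -0.025 -1" --pt "0.005 0 0 0 0 -0.03 -1" --pt "0.006 0 0 0 0 -0.04 -1" --pt "0.007 0 0 0 0 -0.045 -1" --pt "0.008 0 0 0 0 -0.05 -1"

```text
time_s: 13.42
ee_pos: [0.5012, 0.3001, 0.0377]
eef_rot: [3.138, -0.003, -0.097]
force: [-2.1, 1.9, 0.7]
grip_width: 0.0001
```

Emit:
servo_tool --pt "0.001 0 0 0 0 -0.01 -1" --pt "0.002 0 0 0 0 -0.015 -1" --pt "0.003 0 0 0 0 -0.02 -1" --pt "0.004 0 0 0 0 -0.025 -1" --pt "0.005 0 0 0 0 -0.03 -1" --pt "0.006 0 0 0 0 -0.04 -1" --pt "0.007 0 0 0 0 -0.045 -1" --pt "0.008 0 0 0 0 -0.05 -1"

```text
time_s: 14.08
ee_pos: [0.5094, 0.3001, 0.0377]
eef_rot: [3.138, -0.003, -0.148]
force: [-1.8, 2.5, -0.5]
grip_width: 0.0004
```

Emit:
servo_tool --pt "0.001 0 0 0 0 -0.01 -1" --pt "0.002 0 0 0 0 -0.015 -1" --pt "0.003 0 0 0 0 -0.02 -1" --pt "0.004 0 0 0 0 -0.025 -1" --pt "0.005 -0.001 0 0 0 -0.03 -1" --pt "0.006 -0.001 0 0 0 -0.04 -1" --pt "0.007 -0.001 0 0 0 -0.045 -1" --pt "0.008 -0.001 0 0 0 -0.05 -1"

```text
time_s: 14.75
ee_pos: [0.5174, 0.299, 0.0376]
eef_rot: [3.137, -0.003, -0.198]
force: [-2.3, -0.0, -0.2]
grip_width: 0.0007
```

Emit:
servo_tool --pt "0.001 0 0 0 0 -0.01 -1" --pt "0.002 0 0 0 0 -0.015 -1" --pt "0.003 0 0 0 0 -0.02 -1" --pt "0.004 0 0 0 0 -0.025 -1" --pt "0.005 -0.001 0 0 0 -0.03 -1" --pt "0.006 -0.001 0 0 0 -0.04 -1" --pt "0.007 -0.001 0 0 0 -0.045 -1" --pt "0.0075 -0.001 0 0 0 -0.05 -1"

```text
time_s: 15.42
ee_pos: [0.525, 0.2979, 0.0377]
eef_rot: [3.137, -0.003, -0.249]
force: [-2.0, -0.5, 0.7]
grip_width: 0.0006
```

Emit:
servo_tool --pt "0.001 0 0 0 0 -0.01 -1" --pt "0.002 0 0 0 0 -0.015 -1" --pt "0.003 0 0 0 0 -0.02 -1" --pt "0.004 -0.001 0 0 0 -0.025 -1" --pt "0.005 -0.001 0 0 0 -0.03 -1" --pt "0.006 -0.001 0 0 0 -0.04 -1" --pt "0.007 -0.001 0 0 0 -0.045 -1" --pt "0.0075 -0.001 0 0 0 -0.05 -1"

```text
time_s: 16.08
ee_pos: [0.5326, 0.2968, 0.0376]
eef_rot: [3.137, -0.003, -0.3]
force: [-2.1, -0.1, 0.2]
grip_width: 0.0001
```

Emit:
servo_tool --pt "0.001 0 0 0 0 -0.01 -1" --pt "0.002 0 0 0 0 -0.02 -1" --pt "0.003 -0.001 0 0 0 -0.025 -1" --pt "0.004 -0.001 0 0 0 -0.03 -1" --pt "0.005 -0.001 0 0 0 -0.04 -1" --pt "0.006 -0.002 0 0 0 -0.05 -1" --pt "0.007 -0.002 0 0 0 -0.055 -1" --pt "0.0075 -0.002 0 0 0 -0.06 -1"

```text
time_s: 16.75
ee_pos: [0.5403, 0.2947, 0.0376]
eef_rot: [3.137, -0.003, -0.36]
force: [-1.4, 0.8, 0.1]
grip_width: 0.0002
```

Emit:
servo_tool --pt "0.001 0 0 0 0 -0.01 -1" --pt "0.002 0 0 0 0 -0.015 -1" --pt "0.003 -0.001 0 0 0 -0.02 -1" --pt "0.004 -0.001 0 0 0 -0.025 -1" --pt "0.0045 -0.002 0 0 0 -0.03 -1" --pt "0.005 -0.002 0 0 0 -0.04 -1" --pt "0.0055 -0.002 0 0 0 -0.045 -1" --pt "0.006 -0.002 0 0 0 -0.045 -1"

```text
time_s: 17.42
ee_pos: [0.5461, 0.2927, 0.0375]
eef_rot: [3.137, -0.002, -0.406]
force: [-4.0, 0.6, -0.5]
grip_width: 0.0002
```

Emit:
servo_tool --pt "0.0005 0 0 0 0 -0.005 -1" --pt "0.001 0 0 0 0 -0.01 -1" --pt "0.0015 -0.0005 0 0 0 -0.01 -1" --pt "0.002 -0.001 0 0 0 -0.015 -1" --pt "0.0025 -0.001 0 0 0 -0.02 -1" --pt "0.003 -0.001 0 0 0 -0.025 -1" --pt "0.0035 -0.0015 0 0 0 -0.03 -1" --pt "0.004 -0.0015 0 0 0 -0.03 -1"

```text
time_s: 18.08
ee_pos: [0.5497, 0.2916, 0.0374]
eef_rot: [3.137, -0.001, -0.436]
force: [-6.2, 2.8, -0.1]
grip_width: 0.0006
```

Emit:
servo_tool --pt "0.0005 0 0 0 0 -0.005 -1" --pt "0.001 0 0 0 0 -0.01 -1" --pt "0.0015 -0.0005 0 0 0 -0.01 -1" --pt "0.002 -0.001 0 0 0 -0.015 -1" --pt "0.0025 -0.001 0 0 0 -0.02 -1" --pt "0.003 -0.001 0 0 0 -0.025 -1" --pt "0.0035 -0.0015 0 0 0 -0.03 -1" --pt "0.004 -0.002 0 0 0 -0.03 -1"

```text
time_s: 18.75
ee_pos: [0.5532, 0.2903, 0.0373]
eef_rot: [3.137, -0.0, -0.466]
force: [-5.3, 5.1, 0.3]
grip_width: 0.0007
```

Emit:
servo_tool --pt "0.0005 0 0 0 0 -0.005 -1" --pt "0.001 -0.0005 0 0 0 -0.01 -1" --pt "0.0015 -0.0005 0 0 0 -0.01 -1" --pt "0.002 -0.001 0 0 0 -0.015 -1" --pt "0.0025 -0.001 0 0 0 -0.02 -1" --pt "0.003 -0.0015 0 0 0 -0.025 -1" --pt "0.0035 -0.002 0 0 0 -0.03 -1" --pt "0.004 -0.002 0 0 0 -0.03 -1"

```text
time_s: 19.42
ee_pos: [0.5568, 0.2892, 0.0374]
eef_rot: [3.138, 0.001, -0.496]
force: [-6.3, 6.4, 0.6]
grip_width: 0.0004
```

Emit:
servo_tool --pt "0.0005 0 0 0 0 -0.005 -1" --pt "0.001 -0.0005 0 0 0 -0.01 -1" --pt "0.0015 -0.0005 0 0 0 -0.01 -1" --pt "0.002 -0.001 0 0 0 -0.015 -1" --pt "0.0025 -0.001 0 0 0 -0.02 -1" --pt "0.003 -0.0015 0 0 0 -0.025 -1" --pt "0.0035 -0.002 0 0 0 -0.025 -1" --pt "0.0035 -0.002 0 0 0 -0.025 -1"

```text
time_s: 20.08
ee_pos: [0.5598, 0.2881, 0.0373]
eef_rot: [3.139, 0.002, -0.521]
force: [-5.9, 6.5, 0.9]
grip_width: 0.0007
```

Emit:
servo_tool --pt "0.0005 0 0 0 0 -0.005 -1" --pt "0.001 -0.0005 0 0 0 -0.01 -1" --pt "0.0015 -0.0005 0 0 0 -0.01 -1" --pt "0.002 -0.001 0 0 0 -0.015 -1" --pt "0.0025 -0.001 0 0 0 -0.02 -1" --pt "0.003 -0.0015 0 0 0 -0.025 -1" --pt "0.003 -0.002 0 0 0 -0.025 -1" --pt "0.003 -0.002 0 0 0 -0.025 -1"

```text
time_s: 20.75
ee_pos: [0.5623, 0.2871, 0.0373]
eef_rot: [3.14, 0.003, -0.546]
force: [-6.6, 7.7, 0.6]
grip_width: 0.0003
```

Emit:
servo_tool --pt "0.0005 0 0 0 0 -0.005 -1" --pt "0.001 -0.0005 0 0 0 -0.01 -1" --pt "0.0015 -0.0005 0 0 0 -0.01 -1" --pt "0.002 -0.001 0 0 0 -0.015 -1" --pt "0.0025 -0.001 0 0 0 -0.02 -1" --pt "0.003 -0.0015 0 0 0 -0.02 -1" --pt "0.003 -0.002 0 0 0 -0.02 -1" --pt "0.003 -0.002 0 0 0 -0.02 -1"

```text
time_s: 21.42
ee_pos: [0.5646, 0.2862, 0.0373]
eef_rot: [3.14, 0.005, -0.566]
force: [-6.8, 8.1, 0.9]
grip_width: 0.0003
```

Emit:
servo_tool --pt "0.0005 0 0 0 0 -0.005 -1" --pt "0.001 -0.0005 0 0 0 -0.01 -1" --pt "0.0015 -0.0005 0 0 0 -0.01 -1" --pt "0.002 -0.001 0 0 0 -0.015 -1" --pt "0.0025 -0.001 0 0 0 -0.02 -1" --pt "0.003 -0.0015 0 0 0 -0.02 -1" --pt "0.003 -0.002 0 0 0 -0.02 -1" --pt "0.003 -0.002 0 0 0 -0.02 -1"

```text
time_s: 22.08
ee_pos: [0.5677, 0.2847, 0.0375]
eef_rot: [-3.14, 0.008, -0.583]
force: [-6.3, 10.7, 0.8]
grip_width: 0.0003
```

Emit:
servo_tool --pt "0.0005 0 0 0 0 0 -1" --pt "0.001 -0.0005 0 0 0 0 -1" --pt "0.001 -0.0005 0 0 0 0 -1" --pt "0.0015 -0.001 0 0 0 0 -1" --pt "0.0015 -0.001 0 0 0 0 -1" --pt "0.002 -0.001 0 0 0 0 -1" --pt "0.002 -0.001 0 0 0 0 -1" --pt "0.002 -0.001 0 0 0 0 -1"

```text
time_s: 22.75
ee_pos: [0.5687, 0.2845, 0.0372]
eef_rot: [-3.14, 0.01, -0.583]
force: [-9.0, 6.1, 0.2]
grip_width: 0.0006
```

Emit:
servo_tool --pt "0.0005 0 0 0 0 0 -1" --pt "0.001 -0.0005 0 0 0 0 -1" --pt "0.0015 -0.001 0 0 0 0 -1" --pt "0.002 -0.001 0 0 0 0 -1" --pt "0.002 -0.001 0 0 0 0 -1" --pt "0.0025 -0.001 0 0 0 0 -1" --pt "0.0025 -0.0015 0 0 0 0 -1" --pt "0.0025 -0.0015 0 0 0 0 -1"

```text
time_s: 23.42
ee_pos: [0.5701, 0.2838, 0.0369]
eef_rot: [-3.141, 0.013, -0.583]
force: [-9.7, 6.0, 1.4]
grip_width: 0.0004
```

Emit:
servo_tool --pt "0.0005 0 0 0 0 0 -1" --pt "0.001 -0.0005 0 0 0 0 -1" --pt "0.0015 -0.001 0 0 0 0 -1" --pt "0.002 -0.001 0 0 0 0 -1" --pt "0.002 -0.001 0 0 0 0 -1" --pt "0.002 -0.001 0 0 0 0 -1" --pt "0.002 -0.001 0 0 0 0 -1" --pt "0.002 -0.001 0 0 0 0 -1"

```text
time_s: 24.08
ee_pos: [0.5708, 0.2835, 0.0365]
eef_rot: [3.141, 0.015, -0.583]
force: [-10.1, 5.1, 0.6]
grip_width: 0.0004
```

Run:
```python
from h import *
np.set_printoptions(precision=4,suppress=True)
a=cams.camera("scene");b=cams.camera("top")
o=ctrl.get_obs();print(o["ee_pos"],o["eef_rot"],o["force"],o["moment"])
cv2.imwrite("pics/s13.png",cv2.resize(a["image"][180:320,190:350],None,fx=4.5,fy=4.5,interpolation=cv2.INTER_CUBIC)[:600,:,::-1])
cv2.imwrite("pics/t13.png",cv2.resize(b["image"][180:270,150:320],None,fx=4.6,fy=4.6,interpolation=cv2.INTER_CUBIC)[:,:,::-1])
```

```text
[0.5708 0.2835 0.0365] [ 3.1409  0.0151 -0.5828] [-9.9111  5.9159  1.1326] [ 1.0319  2.0413 -0.0529]
```

View pics/s13.png

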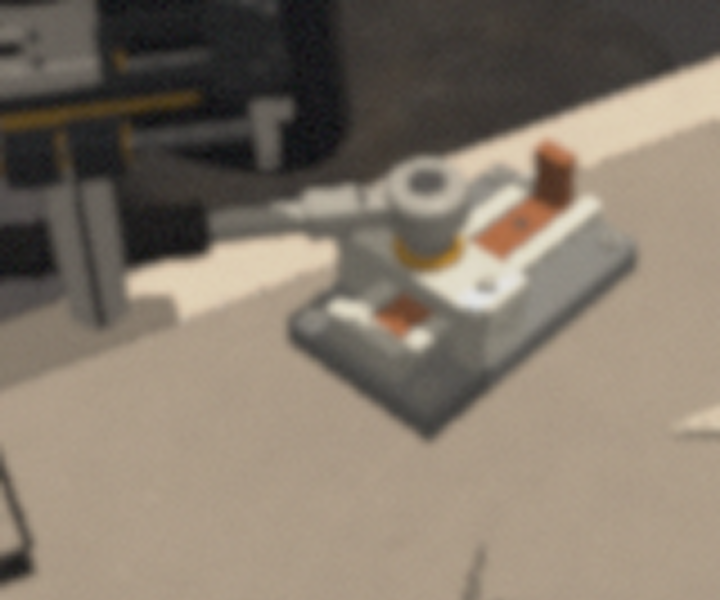

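View pics/t13.png

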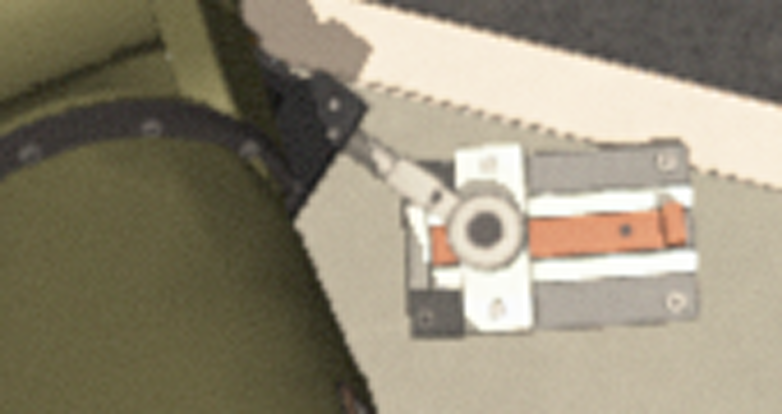

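Emit:
servo_tool --pt "0.0005 0 0 0 0 0 -1" --pt "0.001 -0.0005 0 0 0 0 -1" --pt "0.0015 -0.001 0 0 0 0 -1" --pt "0.002 -0.001 0 0 0 0 -1" --pt "0.002 -0.0015 0 0 0 0 -1" --pt "0.0025 -0.0015 0 0 0 0 -1" --pt "0.0025 -0.002 0 0 0 0 -1" --pt "0.0025 -0.002 0 0 0 0 -1"

```text
time_s: 24.85
ee_pos: [0.5724, 0.2825, 0.0363]
eef_rot: [3.141, 0.017, -0.583]
force: [-8.0, 7.6, 1.2]
grip_width: 0.0003
```

Emit:
servo_tool --pt "0.0005 0 0 0 0 0 -1" --pt "0.001 -0.0005 0 0 0 0 -1" --pt "0.0015 -0.001 0 0 0 0 -1" --pt "0.002 -0.001 0 0 0 0 -1" --pt "0.002 -0.0015 0 0 0 0 -1" --pt "0.0025 -0.0015 0 0 0 0 -1" --pt "0.0025 -0.002 0 0 0 0 -1" --pt "0.0025 -0.002 0 0 0 0 -1"

```text
time_s: 25.52
ee_pos: [0.574, 0.2815, 0.0362]
eef_rot: [3.141, 0.019, -0.582]
force: [-8.8, 7.3, 1.9]
grip_width: 0.0005
```

Emit:
servo_tool --pt "0.0005 0 0 0 0 0 -1" --pt "0.001 -0.0005 0 0 0 0 -1" --pt "0.0015 -0.001 0 0 0 0 -1" --pt "0.002 -0.001 0 0 0 0 -1" --pt "0.002 -0.0015 0 0 0 0 -1" --pt "0.0025 -0.0015 0 0 0 0 -1" --pt "0.0025 -0.002 0 0 0 0 -1" --pt "0.0025 -0.002 0 0 0 0 -1"

```text
time_s: 26.18
ee_pos: [0.5758, 0.2805, 0.0362]
eef_rot: [3.141, 0.021, -0.582]
force: [-7.6, 6.0, 0.9]
grip_width: 0.0006
```

Emit:
servo_tool --pt "0.0005 0 0 0 0 0 -1" --pt "0.001 -0.0005 0 0 0 0 -1" --pt "0.0015 -0.001 0 0 0 0 -1" --pt "0.002 -0.001 0 0 0 0 -1" --pt "0.002 -0.0015 0 0 0 0 -1" --pt "0.0025 -0.0015 0 0 0 0 -1" --pt "0.0025 -0.002 0 0 0 0 -1" --pt "0.0025 -0.002 0 0 0 0 -1"

```text
time_s: 26.85
ee_pos: [0.5779, 0.2792, 0.0362]
eef_rot: [-3.141, 0.022, -0.582]
force: [-6.5, 5.4, 1.8]
grip_width: 0.0004
```

Emit:
servo_tool --pt "0.0005 0 0 0 0 0 -1" --pt "0.001 -0.0005 0 0 0 0 -1" --pt "0.0015 -0.001 0 0 0 0 -1" --pt "0.002 -0.001 0 0 0 0 -1" --pt "0.002 -0.0015 0 0 0 0 -1" --pt "0.0025 -0.0015 0 0 0 0 -1" --pt "0.0025 -0.002 0 0 0 0 -1" --pt "0.0025 -0.002 0 0 0 0 -1"

```text
time_s: 27.52
ee_pos: [0.58, 0.2779, 0.0362]
eef_rot: [-3.141, 0.023, -0.582]
force: [-5.0, 4.5, 1.6]
grip_width: 0.0007
```

Emit:
servo_tool --pt "0.0005 0 0 0 0 0 -1" --pt "0.001 -0.0005 0 0 0 0 -1" --pt "0.0015 -0.001 0 0 0 0 -1" --pt "0.002 -0.001 0 0 0 0 -1" --pt "0.002 -0.0015 0 0 0 0 -1" --pt "0.0025 -0.0015 0 0 0 0 -1" --pt "0.0025 -0.002 0 0 0 0 -1" --pt "0.0025 -0.002 0 0 0 0 -1"

```text
time_s: 28.18
ee_pos: [0.5815, 0.2769, 0.036]
eef_rot: [-3.141, 0.025, -0.582]
force: [-9.0, 6.9, 1.5]
grip_width: 0.0006
```

Emit:
servo_tool --pt "-0.002 0.0015 0 0 0 0 -1" --pt "-0.005 0.0035 0 0 0 0 -1" --pt "-0.008 0.006 0 0 0 0 -1" --pt "-0.012 0.009 0 0 0 0 -1" --pt "-0.018 0.013 0 0 0 0 -1" --pt "-0.025 0.018 0 0 0 0 -1" --pt "-0.033 0.023 0 0 0 0 -1" --pt "-0.04 0.028 0 0 0 0 -1"

```text
time_s: 28.85
ee_pos: [0.5433, 0.2994, 0.0359]
eef_rot: [-3.134, 0.034, -0.57]
force: [-0.1, 0.8, 1.0]
grip_width: 0.0005
```

Emit:
servo_tool --pt "-0.004 0.003 0.0 0 0 0 -1" --pt "-0.006 0.004 0.02 0 0 0 -1" --pt "-0.006 0.004 0.05 0 0 0 -1" --pt "-0.006 0.004 0.085 0 0 0 -1" --pt "-0.02 0 0.115 0 0 0 -1" --pt "-0.05 -0.01 0.135 0 0 0 -1" --pt "-0.085 -0.03 0.14 0 0 0 -1" --pt "-0.115 -0.05 0.14 0 0 0 -1"

```text
time_s: 29.52
ee_pos: [0.4282, 0.2467, 0.1772]
eef_rot: [-3.13, 0.035, -0.566]
force: [1.1, -0.5, 0.2]
grip_width: 0.0004
```

Emit:
servo_tool --pt "-0.02 -0.03 0 0 0 0 -1" --pt "-0.03 -0.065 0 0 0 0 -1" --pt "-0.04 -0.1 0 0 0 0 -1" --pt "-0.05 -0.135 0 0 0 0 -1" --pt "-0.05 -0.17 0 0 0 0 -1" --pt "-0.05 -0.205 0 0 0 0 -1" --pt "-0.05 -0.24 0 0 0 0 -1" --pt "-0.05 -0.26 0 0 0 0 -1"

```text
time_s: 30.18
ee_pos: [0.3778, -0.0158, 0.1775]
eef_rot: [-3.13, 0.033, -0.567]
force: [0.6, -0.0, 1.5]
grip_width: 0.0007
```

Run:
```python
from h import *
np.set_printoptions(precision=4,suppress=True)
a=cams.camera("scene");b=cams.camera("top"); save(a,"s14.png"); save(b,"t14.png")
o=ctrl.get_obs();print(o["time_s"],o["ee_pos"],o["force"])
Z={"bar_tab":.038,"bus_bar":.02,"grip":.084,"wrench_handle":.084,"wrench_head":.061,"insert_mark":.06,"driver_cross":0,"tray_nuts":0}
for n in Z:
  for c in (a,b):
    r=cams.place_of(c,n)[:1]
    if r: r=r[0]; print(n,c["shot"],round(r["p"],2),np.array(r["at"])*[560,420],onz(c,r["at"],Z[n]))
cv2.imwrite("pics/s14z.png",cv2.resize(a["image"][180:310,190:350],None,fx=4.5,fy=4.5,interpolation=cv2.INTER_CUBIC)[:600,:,::-1])
cv2.imwrite("pics/t14z.png",cv2.resize(b["image"][180:270,150:320],None,fx=4.6,fy=4.6,interpolation=cv2.INTER_CUBIC)[:,:,::-1])
```

```text
30.2833 [ 0.3781 -0.0155  0.1773] [-0.0945  1.4576 -1.4634]
bar_tab 23 0.86 [314.72  218.484] [0.5107 0.0593 0.038 ]
bar_tab 24 0.77 [296.52  231.714] [0.5053 0.0594 0.038 ]
bus_bar 23 0.84 [296.016 238.98 ] [0.5069 0.12   0.02  ]
bus_bar 24 0.56 [269.584 230.286] [0.5107 0.123  0.02  ]
grip 23 0.63 [209.216 233.184] [0.5883 0.2745 0.084 ]
grip 24 0.83 [202.384 193.494] [0.5894 0.2697 0.084 ]
wrench_handle 23 0.83 [268.408 223.398] [0.5295 0.1743 0.084 ]
wrench_handle 24 0.61 [246.176 223.692] [0.5203 0.1706 0.084 ]
wrench_head 23 0.95 [285.712 231.42 ] [0.5068 0.1491 0.061 ]
wrench_head 24 0.96 [257.6   232.512] [0.5024 0.1474 0.061 ]
insert_mark 23 0.63 [279.384 229.782] [0.5201 0.1543 0.06  ]
insert_mark 24 0.71 [256.312 224.784] [0.5201 0.1505 0.06  ]
driver_cross 23 0.76 [387.296 179.886] [ 0.5123 -0.2182  0.    ]
driver_cross 24 0.63 [414.904 224.91 ] [ 0.5221 -0.2228  0.    ]
tray_nuts 23 0.66 [168.672 304.71 ] [0.5626 0.3977 0.    ]
tray_nuts 24 0.85 [158.704 212.982] [0.5576 0.3973 0.    ]
```

View pics/s14z.png

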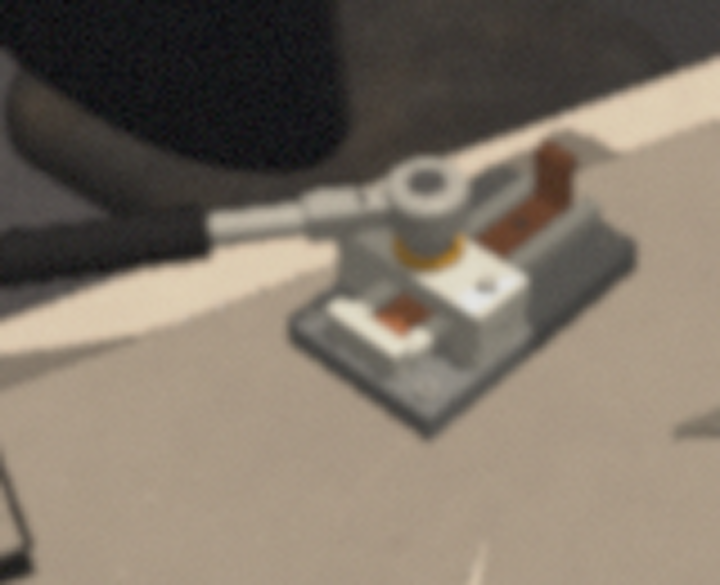

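View pics/t14z.png

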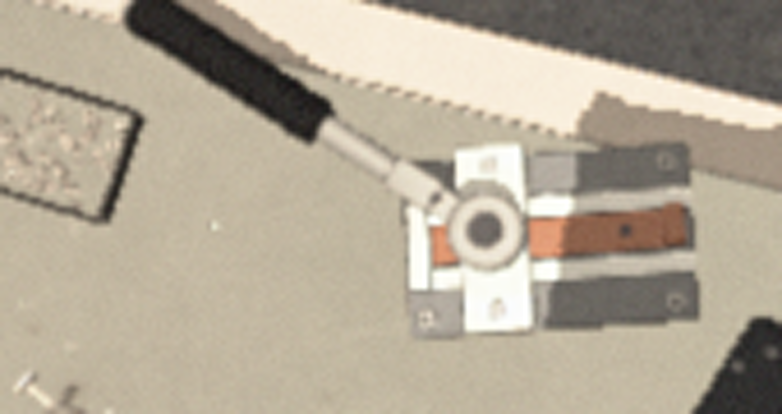

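```bash
python3 -c "
from h import *
o=ctrl.get_obs(); print(o['time_s'],o['force'],abs(o['joint_vel']).max()); print(hand_in())"
```

```text
31.0833 [-0.64022277  0.17093737 -0.41805979] 0.0020653222443454806
the job is handed in; nothing more can be done
None
```

The bar is home and the wrench was taken through its click and released. I handed the job in at about 31 s.

- **Bus bar:** I pushed it by the upturned end until it stood firm. It took 17.8 N with no further movement, and the pictures show the copper touching the stop.
- **Wrench:** I pushed the grip clockwise about 0.9 rad. The push was about 2 N, stepped up to 6–7 N, then climbed to about 11.4 N. It fell to 6.7 N over about 7 mm as the wrench broke over. The next small step met the solid stop at 11.3 N, so I stopped there and backed off.
- **After release:** The handle is back in line with the head at about -0.6 rad. The screw stayed put, and the arm is clear of everything.

**Checks that disagreed or fell short**
- **Gripper height:** In the images the gripper sat about 25 mm higher than the reported tool position. I set my heights by the images, and both contacts fitted that.
- **Click sign:** I never read a push below half the peak; 6.7 N was the lowest before the stop.
- **Insert mark:** I could not see the dot clearly enough to confirm it had not twisted. The network's readings of it scattered by a few mm. My evidence is that no reading put the turning push above about 11.4 N (total force 12.4 N at most), under the 13 N that twists the insert. Forces were read only at the end of each move.
- **Bystanders:** The screwdriver stayed within about 3 mm. The tray readings differed by up to 6 mm between views and times, which I take as network scatter. I touched neither.

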